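# Tip the blank into the leaf drill jig, close the leaf and latch it

### The job

Load the drill jig by pushing with the fingertips alone, without lifting the blank off it: tip the blank that stands on end in the jig's channel over so that it lies flat between the rails, and push it home against the end stop. Then flip the leaf over onto it until the leaf is fully down, and after that swing the latch by its knob fully across so that its nose lies over the leaf. Leave the other things on the bench where they are.

Things in the scene. Friction and masses are not known exactly. Their poses are not given: they have to be found in the camera images.
- drill_jig: Steel drill jig fixed to the bench. Origin: centre of the underside of its base plate, 150 (x) x 125 (y) x 14 mm; z up, x along the channel, away from the end stop. Channel floor = base top, z = 14 mm. Two side rails (top z = 24 mm) leave a channel 35 mm wide, centred on y = 0, from x = -55 to 12 mm; from there to the base edge (x = 75) the floor is open.
- stop_face (a point): Foot of the end stop's face, mid-channel, on the channel floor (jig x = -55, y = 0, z = 14 mm). The stop is a black steel block 36 mm wide, 14 mm thick (jig x -69 to -55 mm), top at z = 38 mm. The blank's end must rest against this face.
- leaf (a joint): Leaf hinge in rad: 0 = fully down, horizontal over the channel; 1.57 upright; 1.8 to 2.15 at the start, leaning back to the jig's +y side. Stiff: the leaf stays at any angle it is left at, 2 to 4 N near its free edge moves it, and it must be pushed all the way down. Hinge axis parallel to jig x at y = 40, z = 45.5 mm (lugs up to z = 53).
- leaf_edge (a point): Middle of the leaf's free edge, on its upper face when down. The leaf is an aluminium plate, jig x -31 to 34 mm, 8 mm thick, reaching 66 mm from the hinge axis; two bushings stand 4 mm above it. Down: underside z = 41.5, top z = 49.5, free edge y = -26 mm. A lip at its +x end hangs 8 mm lower and drops behind the blank's far end (2.5 mm spare), so it closes only if the blank is home.
- latch (a joint): Swing latch pivot (vertical axis at jig x = -5, y = -46 mm) in rad: 0 = closed, at a stop: nose to the jig's +y over the leaf, tail with knob to its -y. 1.45 to 1.75 at the start = open, tail and knob to the jig's -x. Closing turns counter-clockwise from above; under 1 N at the knob, stays where left. Plate z = 51.5 to 57.5 mm, 2 mm above the closed leaf; pivot screw to z = 63 mm.
- latch_knob (a point): Centre of the latch's upright round thumb knob (14 mm diameter, about z = 57.5 to 83.5 mm above the bench), 45 mm from the latch pivot.
- blank_center (a point): Centre of the blank, a loose steel block 80 x 32 x 26 mm, 0.2 to 0.4 kg. At the start it stands on end on the channel floor, 8 to 20 mm clear of the stop: own z (80 mm) up, own y (32 mm) across the channel, own x (26 mm) along it, away from the stop. Loaded, it lies with its x pointing down and its z along the jig's +x, centre at jig x = -15, y = 0, z = 27 mm.
- tape_roll: Roll of ochre film tape, 72 mm across, 19 mm high, lying on the bench; leave alone. Origin at the centre of its underside.
- loupe: Black loupe, 34 mm across, 26 mm high; leave alone. Origin at the centre of its underside.
- feed_wheel: Knurled spare feed wheel, 45 mm across, 18 mm high; leave alone. Origin at the centre of its underside.
- blade_box: Small cardboard blade box, 74 x 55 x 18 mm; leave alone. Origin at the centre of its underside.
There are look-alikes about, which are no part of the job. Leave any green or purple look-alike of the part that bears blank_center alone.

How it is judged:
By the outcome, as a careful person would: the job done as asked, in the order asked, and still so for the second after the job is handed in, with the robot touching nothing.
It also fails if it takes over 61 s, if anything falls off the work surface, if the arm or the gripper's body presses on something with over 40 N, if the wrist force passes 120 N, or if a joint passes its speed limit or range.

### The arm

A 6-joint arm with a two-finger parallel gripper is mounted at the origin on a cart in front of the work surface, level with it; the furniture and walls round the work are solid. World frame = base frame: x ahead of the robot, y to its left, z up, the work surface at z = 0. Lengths are in m, angles in degrees, forces in N, time in s.
With the tool pointing down it reaches from about 0.35 to 0.875 m from the base axis. Payload 4.2 kg.
Tool frame: the origin (TCP) lies on the centre line of the jaws, within the pads' length; the fingertips stand tip_reach ahead of it and the grasp point (between the pads) is the TCP (tip_reach is the distance from the TCP to the fingertips, in m); z points along the fingers, y is the line along which they close (so a half turn about z gives the same grasp; the last joint's range is limited). The gripper opens to 87 mm and grips with 3 to 60 N. Pads are 19 mm wide; open, the fingers measure 117 mm over their backs; the gripper's body (75 mm by 190 mm) begins 51 mm behind the grasp point.
Start: joints at [-48.381, 22.042, 0.453, 0, -68.411, -14.817], TCP at [0.282, -0.558, 0.242] pointing down, gripper open.
Joint ranges: [-179.83, 179.83], [-69.29, 118.12], [-61.27, 80.66], [-181.25, 117.63], [-171.15, -9.14], [-177.46, 177.46]. Speed limits (degrees/s): [159.86, 159.86, 180, 180, 180, 180].

### API

Orientations are given as a 3x3 rotation matrix whose columns are the frame's x, y, z axes.
In Python, from station import sense, capture, finish_job, tip_reach gives the robot as it stands.
- The arm moves only by the tool arm_command, never from a script. Its argument "deltas" is a list of rows, each a list of 7 numbers: the turn, a rotation vector about the tool's x, y, z in rad, then the shift along the tool's x, y, z in cm, then the closure, from -1 (fully open) to 1 (shut), so that 0 is half open. In form: [[rx, ry, rz, dx, dy, dz, hand], ...]. A call has 1 to 8 rows; each row is the pose to reach, as a shift and turn from the pose commanded when the call began, along the tool's axes at that moment; what a row does not reach only later rows make up. A row lasts 1/12 s, in which the tool goes at most 41.7 mm and 7.16 degrees, less where a joint would pass 70% of its speed; a pose out of reach is approached as far as the arm can. A call with a gripper value outside its range is refused whole. The fingers move at their own pace and stop on an object; the grip force is fixed at half the most. Time passes only in rows, so rows that repeat a pose let the fingers close. It gives the time, the measured TCP pose, the force, the opening and the grip force at its end, in the units of the state.
- sense(): the state, without advancing time (a new reading comes with each control period).
- capture(name): name is "scene" or "side" or "wrist"; returns a dict with "pixels" (384x512x3 uint8, blue, green, red), "fovy" (degrees; the focal length in pixels is half the picture's height over the tangent of half this angle, whatever the lens; pixels are square), "cx", "cy" (the principal point, pixels), "rvec" (rotation vector, rad) and "tvec" (3), from world to camera coordinates, as OpenCV has them. Camera axes: x right, y down, z forward; pixel columns grow to the right and rows downward; lengths in m; the calibration is good to about 2 mm. A picture is of the moment at which its call begins. There is no depth.
- finish_job(): hands the job in; it is judged then, once.
The state is a dict: "time_s": time; "joints": joint angles; "joint_velocities": joint speeds; "effort": joint torques, N m; "tcp_pos": TCP position; "ee_rot": TCP orientation; "wrist_force": force on the tool from outside, world axes, zero at the start; "moment": the same for the moment, N m; "gripper_width": opening from 0.0 (shut) to 1.0 (fully open); "gripper_force": force on a finger pad.
Only numpy, scipy, OpenCV 4.12 (cv2) and the standard library are available. Lean on these libraries where they do the work, as an engineer would, in place of code of your own. Each camera call takes 0.05 s, during which the arm holds its last target. There are 200 camera calls.

## Working session

There is one attempt and no reset: what is moved stays moved. The work goes in short steps, Python scripts to look and compute and a tool call to move; the robot and the scene stay as the last step left them, time stands still between calls to the robot, and variables do not carry over. Pictures are saved under pics/ and viewed, at most 10 in all, crops included, and the job is handed in when it is done.

Besides the shell and the picture viewer there is one more tool, called after "Emit:" by a JSON object that holds its "op" and its "data". arm_command: Moves the arm, as the interface text tells. Its arguments: {"type":"object","properties":{"deltas":{"type":"array"}},"required":["deltas"]}

```bash
mkdir -p pics; ls; cat > h.py <<'E'
import numpy as np,cv2
from station import sense,capture,finish_job,tip_reach
def snap(n,f):
    c=capture(n);cv2.imwrite('pics/'+f,c['pixels']);return c
def K(c):
    f=192/np.tan(np.radians(c['fovy'])/2);return np.array([[f,0,c['cx']],[0,f,c['cy']],[0,0,1]])
def proj(c,P):
    return cv2.projectPoints(np.array(P,float).reshape(-1,3),np.array(c['rvec'],float),np.array(c['tvec'],float),K(c),None)[0].reshape(-1,2)
def ray(c,uv):
    R=cv2.Rodrigues(np.array(c['rvec'],float))[0];t=np.array(c['tvec'],float).ravel()
    return -R.T@t, R.T@np.linalg.inv(K(c))@np.array([uv[0],uv[1],1.])
def onz(c,uv,z):
    o,d=ray(c,uv);return o+d*(z-o[2])/d[2]
E
python3 - <<'E'
from h import *
import pickle
cs={n:snap(n,n+'0.png') for n in('scene','side','wrist')}
pickle.dump(cs,open('c0.pkl','wb'))
a=cs['scene']['pixels'];b=cs['side']['pixels']
print(tip_reach,sense())
for n in cs: print(n,ray(cs[n],(256,192)),cs[n]['fovy'])
E
```

```text
pics
0.019 {'time_s': 0.15, 'joints': array([-4.83806779e+01,  2.20818277e+01,  3.97882585e-01, -1.89752006e-02,
       -6.84121355e+01, -1.48167629e+01]), 'joint_velocities': array([ 0.00923785, -0.18449922,  0.20122913,  0.13536549,  0.04407364,
       -0.04392657]), 'effort': array([ 7.18170686e-04, -3.91052699e+01,  1.87586635e+01,  4.22234148e+00,
        1.23526264e-02, -1.20728873e-04]), 'tcp_pos': array([ 0.28164355, -0.5574721 ,  0.24070329]), 'ee_rot': array([[-8.92620674e-01, -4.50807665e-01, -8.83547457e-04],
       [-4.50808512e-01,  8.92619493e-01,  1.45814171e-03],
       [ 1.31330221e-04,  1.69987816e-03, -9.99998547e-01]]), 'wrist_force': array([-0.30172005, -0.43803091, -0.28400385]), 'moment': array([ 0.03415511, -0.00870141, -0.00556385]), 'gripper_force': 0.0, 'gripper_width': 1.0023562121322307}
scene (array([-2.59768940e-04, -6.58607109e-01,  5.95920970e-01]), array([ 0.63033324,  0.50490175, -0.58981449])) 56.89563437918242
side (array([ 0.40765173, -1.04991767,  0.68645162]), array([ 0.12941092,  0.78461495, -0.60646298])) 46.60975444521435
wrist (array([ 0.21265756, -0.59136884,  0.38322837]), array([ 0.25371276,  0.11651635, -0.96032796])) 61.290292813666596
```

View pics/scene0.png

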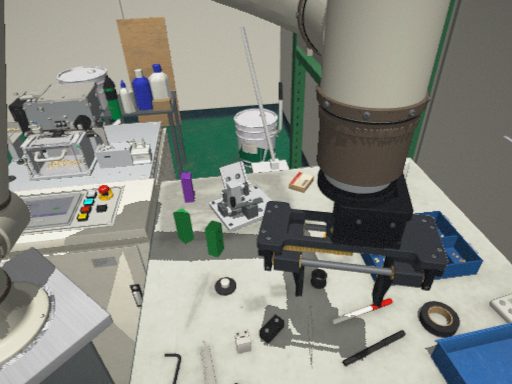

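View pics/side0.png

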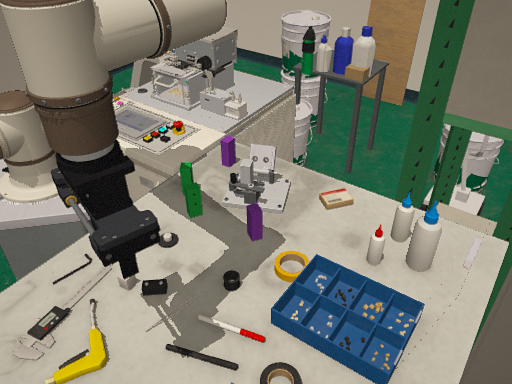

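The jig is at scene (238,205) and side (258,185), with green and purple look-alike blocks standing nearby. The real blank should be the grey one in the channel, so I'll enlarge both views to confirm it.

```bash
python3 - <<'E'
from h import *
import pickle
cs=pickle.load(open('c0.pkl','rb'))
a=cs['scene']['pixels'][150:240,195:285];b=cs['side']['pixels'][135:220,215:300]
a=cv2.resize(a,(400,400),interpolation=cv2.INTER_CUBIC);b=cv2.resize(b,(400,400),interpolation=cv2.INTER_CUBIC)
cv2.imwrite('pics/z0.png',np.hstack([a,b]))
print(onz(cs['scene'],(238,210),0.02),onz(cs['side'],(258,190),.02))
E
```

```text
[ 0.52594354 -0.17549081  0.02      ] [ 0.55613157 -0.18053917  0.02      ]
```

View pics/z0.png

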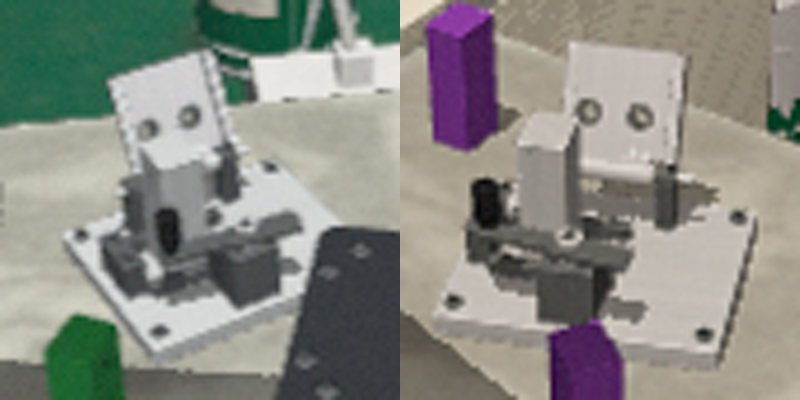

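```bash
cat >> h.py <<'E'
def J(p,P):
    c,s=np.cos(p[2]),np.sin(p[2]);P=np.array(P,float).reshape(-1,3)/1000
    return np.c_[p[0]+c*P[:,0]-s*P[:,1],p[1]+s*P[:,0]+c*P[:,1],P[:,2]]
E
python3 - <<'E'
from h import *
import pickle
from scipy.optimize import least_squares
cs=pickle.load(open('c0.pkl','rb'))
S=lambda u,v:((u-400)/4.706+215,v/4.706+135); A=lambda u,v:(u/4.444+195,v/4.444+150)
side=[((-75,-62.5,14),S(436,325)),((75,-62.5,14),S(718,348)),((75,62.5,14),S(755,210))]
sc=[((-75,62.5,14),A(65,233)),((-75,-62.5,14),A(150,347))]
def f(p):
    r=[]
    for c,L in((cs['side'],side),(cs['scene'],sc)):
        r.append(proj(c,J(p,[l[0] for l in L]))-[l[1] for l in L])
    return np.vstack(r).ravel()
s=least_squares(f,[.55,-.17,0]);p=s.x;print(p,np.degrees(p[2]),s.fun.round(1))
# blank x & knob & leaf angle
def show(P):
    for n,c in cs.items():
        if n!='wrist':
            q=proj(c,J(p,P));print(n,((q-[215,135])*4.706+[400,0] if n=='side' else (q-[195,150])*4.444).round())
show([(-75,-62.5,14),(75,62.5,14),(-69,-18,38)])
for d in(8,14,20): show([(-55+d+26,-16,94),(-55+d,-16,94)])
for t in (1.8,2.0,2.15):
    show([(-31,40+66*np.cos(t),45.5+66*np.sin(t)),(34,40+66*np.cos(t),45.5+66*np.sin(t))])
E
```

```text
[ 0.55614903 -0.17287868 -0.38617716] -22.126321214268145 [-0.9 -2.5  0.4  0.6  0.5 -0.3 -0.6  0.2  1.4  1.1]
scene [[156. 352.]
 [276. 157.]
 [127. 271.]]
side [[432. 313.]
 [758. 209.]
 [464. 227.]]
scene [[195. 161.]
 [153. 176.]]
side [[551. 146.]
 [501. 141.]]
scene [[204. 158.]
 [162. 173.]]
side [[563. 148.]
 [513. 142.]]
scene [[214. 154.]
 [172. 169.]]
side [[575. 149.]
 [524. 143.]]
scene [[143. 109.]
 [243.  75.]]
side [[550.  75.]
 [674.  89.]]
scene [[154. 125.]
 [254.  91.]]
side [[545.  95.]
 [669. 109.]]
scene [[161. 140.]
 [262. 105.]]
side [[541. 112.]
 [666. 126.]]
```

The two cropped views show the grey steel blank at (175,200) left and (548,180) right. It stands in the jig channel beside the black knob at (168,230) and (487,200). The green and purple blocks stand on the bench outside the jig, so the grey one is the target.

Next I'll move above the jig, closing the gripper and aligning tool y with jig x.

Emit:
{"op": "arm_command", "data": {"deltas": [[0, 0, -0.717, -40.4, 20.6, 0, 1], [0, 0, -0.717, -40.4, 20.6, 0, 1], [0, 0, -0.717, -40.4, 20.6, 0, 1], [0, 0, -0.717, -40.4, 20.6, 0, 1], [0, 0, -0.717, -40.4, 20.6, 0, 1], [0, 0, -0.717, -40.4, 20.6, 0, 1], [0, 0, -0.717, -40.4, 20.6, 0, 1], [0, 0, -0.717, -40.4, 20.6, 0, 1]]}}

```text
time_s: 0.82
tcp_pos: [0.4793, -0.2868, 0.2415]
ee_rot: [[-0.376, -0.926, -0.0], [-0.926, 0.376, 0.0], [-0.0, 0.0, -1.0]]
wrist_force: [1.3, -0.6, -0.6]
gripper_width: 0.477
gripper_force: 0.0
```

Emit:
{"op": "arm_command", "data": {"deltas": [[0, 0, 0, -10, -2.5, 0, 1], [0, 0, 0, -10, -2.5, 0, 1], [0, 0, 0, -10, -2.5, 0, 1], [0, 0, 0, -10, -2.5, 0, 1], [0, 0, 0, -10, -2.5, 0, 1], [0, 0, 0, -10, -2.5, 0, 1]]}}

```text
time_s: 1.32
tcp_pos: [0.5389, -0.2058, 0.2412]
ee_rot: [[-0.377, -0.926, -0.001], [-0.926, 0.377, 0.0], [0.0, 0.001, -1.0]]
wrist_force: [-0.1, 0.2, 0.5]
gripper_width: 0.042
gripper_force: 0.0
```

```bash
python3 - <<'E'
from h import *
import pickle
cs={n:snap(n,n+'1.png') for n in('wrist','scene','side')}
pickle.dump(cs,open('c1.pkl','wb'))
w=cs['wrist']['pixels'];print(sense()['tcp_pos'],ray(cs['wrist'],(256,192)))
cv2.imwrite('pics/w1.png',cv2.resize(w,(800,600),interpolation=cv2.INTER_CUBIC))
E
```

```text
[ 0.53861793 -0.20662279  0.24156082] (array([ 0.50929677, -0.27589317,  0.38388965]), array([ 0.11573478,  0.25449529, -0.96021541]))
```

View pics/w1.png

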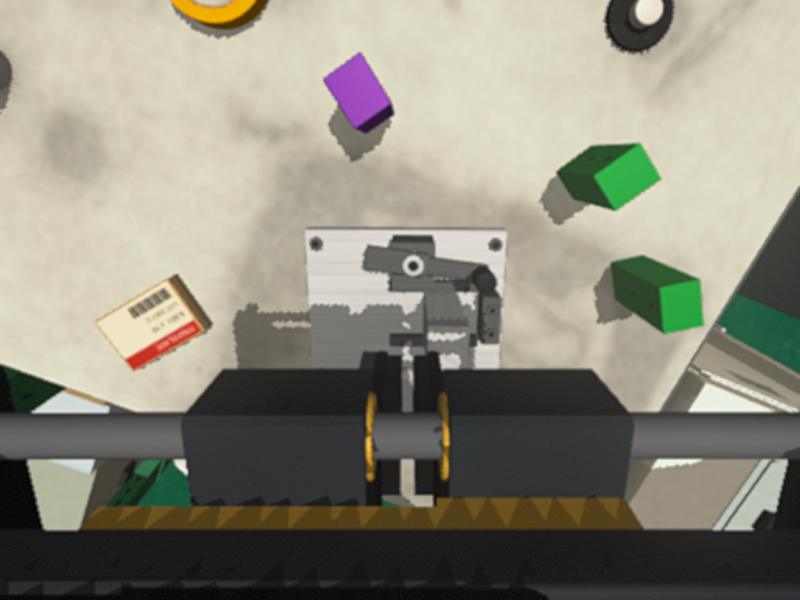

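The wrist view shows the jig's front corners at (305,228) and (507,228), the pivot screw at (413,265) and the knob at (485,278). The gripper hides the blank, so I'll refine the jig pose from these points.

```bash
python3 - <<'E'
from h import *
import pickle
from scipy.optimize import least_squares
c0=pickle.load(open('c0.pkl','rb'));c1=pickle.load(open('c1.pkl','rb'))
S=lambda u,v:((u-400)/4.706+215-.4,v/4.706+135-.4); A=lambda u,v:(u/4.444+195-.4,v/4.444+150-.4);W=lambda u,v:(u*.64-.2,v*.64-.2)
L=[(c0['side'],S,[((-75,-62.5,14),(436,325)),((75,-62.5,14),(718,348)),((75,62.5,14),(755,210))]),
(c0['scene'],A,[((-75,62.5,14),(65,233)),((-75,-62.5,14),(150,347))]),
(c1['wrist'],W,[((75,-62.5,14),(305,228)),((-75,-62.5,14),(507,228)),((-5,-46,63),(413,265))])]
def f(p,LL=L):
    return np.vstack([proj(c,J(p,[l[0] for l in l_]))-[T(*l[1]) for l in l_] for c,T,l_ in LL]).ravel()
for LL in(L,L[2:]):
    s=least_squares(f,[.55,-.17,-.38],args=(LL,));p=s.x;print(p,np.degrees(p[2]),s.fun.round(1))
np.save('p.npy',p)
for c,n in((c1['side'],'s'),(c1['scene'],'a')):
    q=proj(c,J(p,[(0,0,50)]))[0].astype(int)
    cr=c['pixels'][q[1]-60:q[1]+40,q[0]-50:q[0]+50];print(n,q)
    cv2.imwrite('pics/%s.png'%n,cv2.resize(cr,(400,400),interpolation=cv2.INTER_CUBIC))
cv2.imwrite('pics/sa.png',np.hstack([cv2.imread('pics/s.png'),cv2.imread('pics/a.png')]))
q=onz(c1['wrist'],W(485,275),.0835);d=q-J(p,[(0,0,0)])[0];R=np.array([[np.cos(p[2]),np.sin(p[2])],[-np.sin(p[2]),np.cos(p[2])]]);print('knob',R@d[:2]*1000)
t=sense()['tcp_pos'];print('tcp',R@(t-J(p,[(0,0,0)])[0])[:2]*1000)
E
```

```text
[ 0.55384909 -0.16965877 -0.39095719] -22.400197081525054 [-1.7 -2.9 -0.6  0.4 -0.1 -0.4 -1.6  0.5  0.   1.5 -1.9 -0.3  0.2  0.4
 -0.5 -0.3]
[ 0.5529337  -0.16915698 -0.38613529] -22.12392219918544 [-1.2  0.2  0.9  0.2  0.3 -0.2]
s [255 177]
a [242 194]
knob [-48.30346757 -43.99676083]
tcp [  0.84831588 -40.09873199]
```

View pics/sa.png

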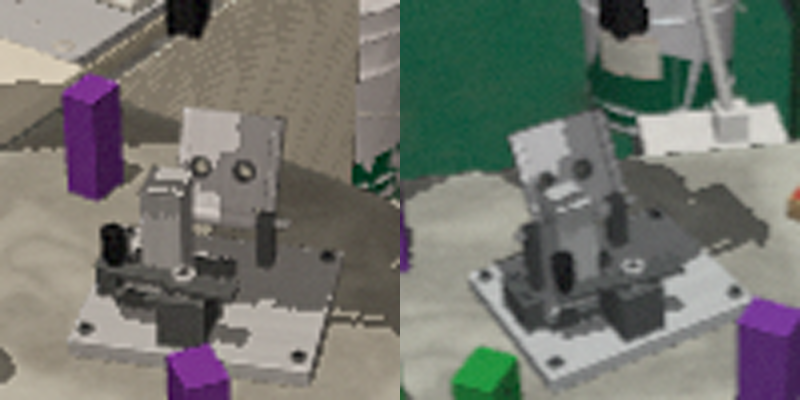

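```bash
python3 - <<'E'
from h import *
import pickle
from scipy.optimize import least_squares
c1=pickle.load(open('c1.pkl','rb'))
S=lambda u,v:(u/4+205-.4,v/4+117-.4); A=lambda u,v:((u-400)/4+192-.4,v/4+134-.4);W=lambda u,v:(u*.64-.2,v*.64-.2)
L=[(c1['side'],S,[((-75,-62.5,14),(70,343)),((75,-62.5,14),(308,373)),((75,62.5,14),(343,254)),((-5,-46,63),(183,269))]),
(c1['scene'],A,[((-75,62.5,14),(468,273)),((-75,-62.5,14),(550,377)),((75,-62.5,14),(752,290)),((-5,-46,63),(632,263))]),
(c1['wrist'],W,[((75,-62.5,14),(305,228)),((-75,-62.5,14),(507,228)),((-5,-46,63),(413,265))])]
def f(p):
    return np.vstack([proj(c,J(p,[l[0] for l in l_]))-[T(*l[1]) for l in l_] for c,T,l_ in L]).ravel()
s=least_squares(f,[.55,-.17,-.38],loss='soft_l1');p=s.x;print(p,np.degrees(p[2]),s.fun.round(1))
np.save('p.npy',p)
def inv(c,o,s):
    return lambda P:(((proj(c,J(p,P))+.4-o)*4)+[s,0]).round().tolist()
fs=inv(c1['side'],[205,117],0);fa=inv(c1['scene'],[192,134],400)
for d in(8,14,20): 
    P=[(-55+d+26,-16,94),(-55+d,-16,94),(-55+d,16,94)];print(d,fs(P),fa(P))
for t in (1.8,2.0,2.15):
    P=[(x,40-66*np.cos(t)-4*np.sin(t),45.5+66*np.sin(t)-4*np.cos(t)) for x in(-31,34)]
    print(t,fs(P),fa(P))
print(fs([(-50,-46,83.5)]),fa([(-50,-46,83.5)]))
E
```

```text
[ 0.55423611 -0.16966892 -0.39225523] -22.474569395185213 [-1.4 -1.6  0.1 -0.9 -0.3 -1.3 -0.3  0.2 -0.9  0.6 -0.7  1.2  0.3  2.4
 -0.2  1.  -2.1 -0.2 -0.   0.6 -0.8 -0.2]
8 [[166.0, 195.0], [124.0, 190.0], [137.0, 162.0]] [[583.0, 210.0], [545.0, 224.0], [522.0, 198.0]]
14 [[176.0, 197.0], [134.0, 191.0], [147.0, 163.0]] [[591.0, 207.0], [553.0, 221.0], [531.0, 195.0]]
20 [[186.0, 198.0], [143.0, 193.0], [156.0, 164.0]] [[600.0, 204.0], [562.0, 217.0], [539.0, 192.0]]
1.8 [[175.0, 112.0], [279.0, 123.0]] [[518.0, 143.0], [608.0, 114.0]]
2.0 [[180.0, 106.0], [282.0, 118.0]] [[510.0, 138.0], [599.0, 110.0]]
2.15 [[184.0, 105.0], [285.0, 116.0]] [[505.0, 138.0], [593.0, 110.0]]
[[107.0, 232.0]] [[564.0, 264.0]]
```

```bash
cat > t.py <<'E'
from h import *
p=np.load('p.npy');s=sense();c,n=np.cos(p[2]),np.sin(p[2])
d=s['tcp_pos']-np.array([p[0],p[1],0.019])
print('tip jig mm',np.round([ (c*d[0]+n*d[1])*1e3,(-n*d[0]+c*d[1])*1e3,d[2]*1e3],1),s['time_s'],s['wrist_force'].round(1))
E
python3 t.py
```

```text
tip jig mm [ -0.3 -40.1 222.6] 1.4667 [-1.  -0.6  0.5]
```

Emit:
{"op": "arm_command", "data": {"deltas": [[0, 0, 0, -2, 3.2, 0, 1], [0, 0, 0, -4, 6.4, 0, 1], [0, 0, 0, -4, 6.4, 3, 1], [0, 0, 0, -4, 6.4, 6, 1], [0, 0, 0, -4, 6.4, 9, 1], [0, 0, 0, -4, 6.4, 12, 1], [0, 0, 0, -4, 6.4, 14.2, 1], [0, 0, 0, -4, 6.4, 14.2, 1]]}}

```text
time_s: 2.13
tcp_pos: [0.4914, -0.1451, 0.0954]
ee_rot: [[-0.379, -0.925, -0.01], [-0.925, 0.379, 0.001], [0.003, 0.009, -1.0]]
wrist_force: [-1.6, 0.0, -0.1]
gripper_width: 0.004
gripper_force: 0.0
```

```bash
python3 t.py
```

```text
tip jig mm [-67.5  -1.3  76.4] 2.1333 [-1.6  0.  -0.1]
```

Emit:
{"op": "arm_command", "data": {"deltas": [[0, 0, 0, 0, -0.8, 0, 1], [0, 0, 0, 0, -1.3, 0, 1], [0, 0, 0, 0, -1.8, 0, 1], [0, 0, 0, 0, -2.2, 0, 1], [0, 0, 0, 0, -2.6, 0, 1], [0, 0, 0, 0, -3.0, 0, 1], [0, 0, 0, 0, -3.4, 0, 1], [0, 0, 0, 0, -3.7, 0, 1]]}}

```text
time_s: 2.8
tcp_pos: [0.5301, -0.1585, 0.0998]
ee_rot: [[-0.376, -0.926, 0.001], [-0.926, 0.376, -0.0], [-0.0, -0.001, -1.0]]
wrist_force: [0.1, 1.1, -0.1]
gripper_width: 0.008
gripper_force: 0.0
```

Emit:
{"op": "arm_command", "data": {"deltas": [[0, 0, 0, 0, -0.3, 0, 1], [0, 0, 0, 0, -0.6, 0, 1], [0, 0, 0, 0, -0.9, 0, 1], [0, 0, 0, 0, -1.2, 0, 1], [0, 0, 0, 0, -1.2, 0, 1], [0, 0, 0, 0, -1.2, 0, 1]]}}

```text
time_s: 3.3
tcp_pos: [0.5406, -0.1629, 0.0994]
ee_rot: [[-0.377, -0.926, -0.0], [-0.926, 0.377, 0.0], [0.0, 0.0, -1.0]]
wrist_force: [-0.1, -0.2, 0.7]
gripper_width: 0.0
gripper_force: 0.0
```

```bash
python3 t.py; cat > look.py <<'E'
from h import *
import sys
p=np.load('p.npy');o=[]
for n in('side','scene'):
    c=capture(n);q=proj(c,J(p,[(0,0,50)]))[0].astype(int)
    o.append(cv2.resize(c['pixels'][q[1]-60:q[1]+40,q[0]-50:q[0]+50],(400,400),interpolation=cv2.INTER_CUBIC))
cv2.imwrite(sys.argv[1],np.hstack(o))
E
python3 look.py pics/l1.png
```

```text
tip jig mm [-15.2   1.1  80.4] 3.3 [-0.1 -0.2  0.7]
```

View pics/l1.png

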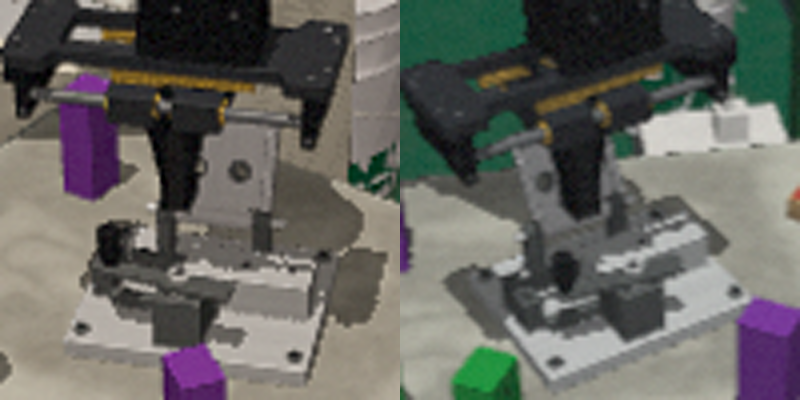

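The blank lies flat, with its far end at about (312,290) in the left half. I'll go past that end, lower the tips, and push it home.

Emit:
{"op": "arm_command", "data": {"deltas": [[0, 0, 0, 0.2, -4, 0, 1], [0, 0, 0, 0.2, -8, 0, 1], [0, 0, 0, 0.2, -11.8, 0, 1], [0, 0, 0, 0.2, -11.8, 0, 1], [0, 0, 0, 0.2, -11.8, 2.5, 1], [0, 0, 0, 0.2, -11.8, 5.3, 1], [0, 0, 0, 0.2, -11.8, 5.3, 1], [0, 0, 0, 0.2, -11.8, 5.3, 1]]}}

```text
time_s: 4.07
tcp_pos: [0.6477, -0.209, 0.0449]
ee_rot: [[-0.376, -0.926, -0.005], [-0.926, 0.376, 0.0], [0.002, 0.004, -1.0]]
wrist_force: [1.2, 0.3, 1.2]
gripper_width: 0.004
gripper_force: 0.0
```

```bash
python3 t.py
```

```text
tip jig mm [101.4  -0.6  25.9] 4.0667 [1.2 0.3 1.2]
```

Emit:
{"op": "arm_command", "data": {"deltas": [[0, 0, 0, 0, 0.7, 0, 1], [0, 0, 0, 0, 1.4, 0, 1], [0, 0, 0, 0, 2.0, 0, 1], [0, 0, 0, 0, 2.5, 0, 1], [0, 0, 0, 0, 3.0, 0, 1], [0, 0, 0, 0, 3.5, 0, 1], [0, 0, 0, 0, 4.0, 0, 1], [0, 0, 0, 0, 4.5, 0, 1]]}}

```text
time_s: 4.73
tcp_pos: [0.6081, -0.1921, 0.0475]
ee_rot: [[-0.376, -0.927, 0.003], [-0.927, 0.376, -0.0], [-0.001, -0.003, -1.0]]
wrist_force: [2.0, -1.5, 1.7]
gripper_width: 0.003
gripper_force: 1.2
```

Emit:
{"op": "arm_command", "data": {"deltas": [[0, 0, 0, 0, 0.3, 0, 1], [0, 0, 0, 0, 0.6, 0, 1], [0, 0, 0, 0, 0.9, 0, 1], [0, 0, 0, 0, 1.1, 0, 1], [0, 0, 0, 0, 1.3, 0, 1], [0, 0, 0, 0, 1.3, 0, 1]]}}

```text
time_s: 5.23
tcp_pos: [0.5949, -0.1871, 0.0464]
ee_rot: [[-0.377, -0.926, -0.001], [-0.926, 0.377, 0.0], [0.0, 0.001, -1.0]]
wrist_force: [1.4, 0.5, 1.3]
gripper_width: 0.003
gripper_force: 0.7
```

```bash
python3 t.py
```

```text
tip jig mm [44.2 -0.6 27.4] 5.2333 [1.4 0.5 1.3]
```

Now creep until the blank meets the stop, watching the force.

Emit:
{"op": "arm_command", "data": {"deltas": [[0, 0, 0, 0, 0.1, 0, 1], [0, 0, 0, 0, 0.2, 0, 1], [0, 0, 0, 0, 0.3, 0, 1], [0, 0, 0, 0, 0.3, 0, 1]]}}

```text
time_s: 5.57
tcp_pos: [0.5923, -0.1861, 0.0464]
ee_rot: [[-0.377, -0.926, -0.001], [-0.926, 0.377, 0.0], [0.0, 0.001, -1.0]]
wrist_force: [1.6, -0.1, 0.8]
gripper_width: 0.005
gripper_force: 0.8
```

Emit:
{"op": "arm_command", "data": {"deltas": [[0, 0, 0, 0, 0.1, 0, 1], [0, 0, 0, 0, 0.2, 0, 1], [0, 0, 0, 0, 0.2, 0, 1]]}}

```text
time_s: 5.82
tcp_pos: [0.5903, -0.1853, 0.0463]
ee_rot: [[-0.377, -0.926, -0.001], [-0.926, 0.377, 0.0], [0.0, 0.001, -1.0]]
wrist_force: [2.0, -0.8, 0.8]
gripper_width: 0.006
gripper_force: 0.6
```

```bash
python3 t.py
```

```text
tip jig mm [39.3 -0.6 27.3] 5.8167 [ 2.  -0.8  0.8]
```

Emit:
{"op": "arm_command", "data": {"deltas": [[0, 0, 0, 0, 0.1, 0, 1], [0, 0, 0, 0, 0.2, 0, 1], [0, 0, 0, 0, 0.2, 0, 1]]}}

```text
time_s: 6.07
tcp_pos: [0.5884, -0.1845, 0.0464]
ee_rot: [[-0.377, -0.926, -0.001], [-0.926, 0.377, 0.0], [0.0, 0.001, -1.0]]
wrist_force: [1.8, -0.3, 0.3]
gripper_width: 0.006
gripper_force: 0.5
```

Emit:
{"op": "arm_command", "data": {"deltas": [[0, 0, 0, 0, 0.1, 0, 1], [0, 0, 0, 0, 0.2, 0, 1], [0, 0, 0, 0, 0.2, 0, 1]]}}

```text
time_s: 6.32
tcp_pos: [0.5866, -0.1837, 0.0464]
ee_rot: [[-0.377, -0.926, -0.001], [-0.926, 0.377, 0.0], [0.0, 0.001, -1.0]]
wrist_force: [0.8, 0.8, -0.0]
gripper_width: 0.004
gripper_force: 0.4
```

```bash
python3 t.py
```

```text
tip jig mm [35.3 -0.6 27.4] 6.3167 [ 0.8  0.8 -0. ]
```

Emit:
{"op": "arm_command", "data": {"deltas": [[0, 0, 0, 0, 0.1, 0, 1], [0, 0, 0, 0, 0.2, 0, 1], [0, 0, 0, 0, 0.2, 0, 1]]}}

```text
time_s: 6.57
tcp_pos: [0.5863, -0.1834, 0.0469]
ee_rot: [[-0.376, -0.927, 0.003], [-0.927, 0.376, -0.001], [-0.0, -0.003, -1.0]]
wrist_force: [3.3, -2.6, -1.3]
gripper_width: 0.006
gripper_force: 2.2
```

Emit:
{"op": "arm_command", "data": {"deltas": [[0, 0, 0, 0, 0.1, 0, 1], [0, 0, 0, 0, 0.2, 0, 1], [0, 0, 0, 0, 0.2, 0, 1]]}}

```text
time_s: 6.82
tcp_pos: [0.5864, -0.1832, 0.0477]
ee_rot: [[-0.375, -0.927, 0.007], [-0.927, 0.375, -0.002], [-0.001, -0.007, -1.0]]
wrist_force: [7.0, -4.2, -1.5]
gripper_width: 0.007
gripper_force: 3.6
```

```bash
python3 t.py; python3 look.py pics/l2.png
```

```text
tip jig mm [34.8 -0.2 28.7] 6.8167 [ 7.  -4.2 -1.5]
```

View pics/l2.png

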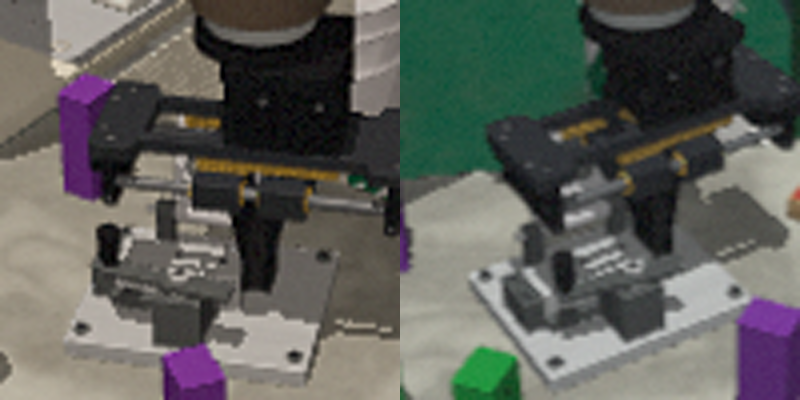

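The blank is home. The tips stopped at jig x = 35 and the force built up, and the picture shows the finger at (258,285) against the blank's end. Next: retreat, rise, and move behind the leaf.

Emit:
{"op": "arm_command", "data": {"deltas": [[0, 0, 0, 0, -2, 0, 1], [0, 0, 0, 0, -3.5, 0, 1], [0, 0, 0, 0, -3.5, -4, 1], [0, 0, 0, 0, -3.5, -8, 1], [0, 0, 0, 0, -3.5, -10.3, 1], [0, 0, 0, -2, 0, -10.3, 1], [0, 0, 0, -5, 2, -10.3, 1], [0, 0, 0, -8, 3.7, -10.3, 1]]}}

```text
time_s: 7.58
tcp_pos: [0.5762, -0.0937, 0.1496]
ee_rot: [[-0.379, -0.925, -0.003], [-0.925, 0.379, 0.001], [0.001, 0.004, -1.0]]
wrist_force: [0.6, 0.7, -0.7]
gripper_width: 0.006
gripper_force: 0.0
```

```bash
python3 t.py
```

```text
tip jig mm [ -8.7  78.6 130.6] 7.5833 [ 0.6  0.7 -0.7]
```

Emit:
{"op": "arm_command", "data": {"deltas": [[0, 0, 0, -3, 0, 0, 1], [0, 0, 0, -3, 0, 0, 1], [0, 0, 0, -3, 0, 2, 1], [0, 0, 0, -3, 0, 3.7, 1], [0, 0, 0, -3, 0, 3.7, 1], [0, 0, 0, -3, 0, 3.7, 1]]}}

```text
time_s: 8.08
tcp_pos: [0.5891, -0.0669, 0.1116]
ee_rot: [[-0.377, -0.926, -0.004], [-0.926, 0.377, -0.001], [0.002, 0.004, -1.0]]
wrist_force: [1.2, 0.6, 0.7]
gripper_width: 0.004
gripper_force: 0.0
```

```bash
python3 t.py
```

```text
tip jig mm [ -7.1 108.3  92.6] 8.0833 [1.2 0.6 0.7]
```

Emit:
{"op": "arm_command", "data": {"deltas": [[0, 0, 0, 0.8, 0, 0, 1], [0, 0, 0, 1.6, 0, 0, 1], [0, 0, 0, 2.3, 0, -0.1, 1], [0, 0, 0, 3.0, 0, -0.3, 1], [0, 0, 0, 3.7, 0, -0.5, 1], [0, 0, 0, 4.4, 0, -0.6, 1], [0, 0, 0, 5.0, 0, -0.7, 1], [0, 0, 0, 5.5, 0, -0.7, 1]]}}

```text
time_s: 8.75
tcp_pos: [0.5701, -0.1183, 0.1203]
ee_rot: [[-0.377, -0.926, 0.002], [-0.926, 0.377, -0.0], [-0.001, -0.002, -1.0]]
wrist_force: [2.0, 1.9, 2.2]
gripper_width: 0.004
gripper_force: 1.2
```

```bash
python3 t.py
```

```text
tip jig mm [ -5.   53.6 101.3] 8.75 [2.  1.9 2.2]
```

Emit:
{"op": "arm_command", "data": {"deltas": [[0, 0, 0, 0.8, 0, 0, 1], [0, 0, 0, 1.5, 0, 0.1, 1], [0, 0, 0, 2.1, 0, 0.2, 1], [0, 0, 0, 2.6, 0, 0.3, 1], [0, 0, 0, 3.1, 0, 0.5, 1], [0, 0, 0, 3.7, 0, 0.8, 1], [0, 0, 0, 4.2, 0, 1.1, 1], [0, 0, 0, 4.7, 0, 1.4, 1]]}}

```text
time_s: 9.42
tcp_pos: [0.5515, -0.1615, 0.105]
ee_rot: [[-0.377, -0.926, -0.001], [-0.926, 0.377, 0.0], [0.0, 0.001, -1.0]]
wrist_force: [1.3, 1.8, 0.4]
gripper_width: 0.009
gripper_force: 0.8
```

```bash
python3 t.py
```

```text
tip jig mm [-5.6  6.5 86. ] 9.4167 [1.3 1.8 0.4]
```

Emit:
{"op": "arm_command", "data": {"deltas": [[0, 0, 0, 0.6, 0, 0.6, 1], [0, 0, 0, 1.2, 0, 1.35, 1], [0, 0, 0, 1.5, 0, 1.9, 1], [0, 0, 0, 1.75, 0, 2.4, 1], [0, 0, 0, 1.9, 0, 2.8, 1], [0, 0, 0, 1.95, 0, 3.2, 1], [0, 0, 0, 2.0, 0, 3.5, 1], [0, 0, 0, 2.0, 0, 3.5, 1]]}}

```text
time_s: 10.08
tcp_pos: [0.544, -0.1797, 0.0697]
ee_rot: [[-0.377, -0.926, -0.002], [-0.926, 0.377, 0.0], [0.001, 0.002, -1.0]]
wrist_force: [0.2, -0.2, 0.3]
gripper_width: 0.008
gripper_force: 0.0
```

```bash
python3 t.py
```

```text
tip jig mm [ -5.6 -13.2  50.7] 10.0833 [ 0.2 -0.2  0.3]
```

Emit:
{"op": "arm_command", "data": {"deltas": [[0, 0, 0, 0, 0, 0.1, 1], [0, 0, 0, 0, 0, 0.2, 1], [0, 0, 0, 0, 0, 0.3, 1], [0, 0, 0, 0, 0, 0.3, 1]]}}

```text
time_s: 10.42
tcp_pos: [0.5444, -0.1796, 0.0689]
ee_rot: [[-0.376, -0.927, -0.0], [-0.927, 0.376, -0.0], [0.001, 0.0, -1.0]]
wrist_force: [-2.6, 0.3, 7.3]
gripper_width: 0.008
gripper_force: 3.6
```

Emit:
{"op": "arm_command", "data": {"deltas": [[0, 0, 0, 0, 0, 0.1, 1], [0, 0, 0, 0, 0, 0.2, 1], [0, 0, 0, 0, 0, 0.2, 1]]}}

```text
time_s: 10.67
tcp_pos: [0.5445, -0.1796, 0.0687]
ee_rot: [[-0.375, -0.927, 0.0], [-0.927, 0.375, -0.001], [0.001, -0.0, -1.0]]
wrist_force: [-6.3, 2.4, 16.1]
gripper_width: 0.003
gripper_force: 8.5
```

```bash
python3 t.py; python3 look.py pics/l3.png
```

```text
tip jig mm [ -5.2 -12.9  49.7] 10.6667 [-6.3  2.4 16.1]
```

View pics/l3.png

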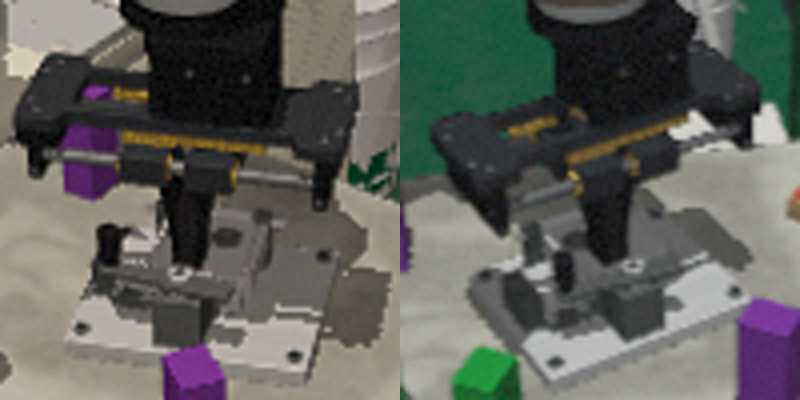

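The leaf is fully down: the tip is at z = 49.7 mm on a hard stop at 16 N, and the picture shows it flat at (235,235). Next is the latch knob at (108,240).

Emit:
{"op": "arm_command", "data": {"deltas": [[0, 0, 0, 0, 0, -3, 1], [0, 0, 0, 0, 0, -5, 1], [0, 0, 0, 0.4, 2, -5, 1], [0, 0, 0, 0.7, 4.2, -5, 1], [0, 0, 0, 0.7, 4.2, -5, 1], [0, 0, 0, 0.7, 4.2, -3, 1], [0, 0, 0, 0.7, 4.2, -2.1, 1], [0, 0, 0, 0.7, 4.2, -2.1, 1]]}}

```text
time_s: 11.43
tcp_pos: [0.5016, -0.17, 0.0845]
ee_rot: [[-0.377, -0.926, -0.005], [-0.926, 0.377, 0.001], [0.001, 0.005, -1.0]]
wrist_force: [0.4, 0.0, -0.9]
gripper_width: 0.005
gripper_force: 0.0
```

```bash
python3 t.py
```

```text
tip jig mm [-48.6 -20.4  65.5] 11.4333 [ 0.4  0.  -0.9]
```

Emit:
{"op": "arm_command", "data": {"deltas": [[0, 0, 0, 0.6, 0, 0, 1], [0, 0, 0, 1.2, 0, 0, 1], [0, 0, 0, 1.8, 0, 0, 1], [0, 0, 0, 2.4, -0.1, 0, 1], [0, 0, 0, 2.9, -0.2, 0, 1], [0, 0, 0, 3.4, -0.3, 0, 1], [0, 0, 0, 3.8, -0.4, 0, 1], [0, 0, 0, 4.1, -0.5, 0, 1]]}}

```text
time_s: 12.1
tcp_pos: [0.4952, -0.2107, 0.0874]
ee_rot: [[-0.376, -0.927, 0.007], [-0.927, 0.376, -0.001], [-0.002, -0.007, -1.0]]
wrist_force: [6.6, 2.7, -3.5]
gripper_width: 0.003
gripper_force: 3.7
```

```bash
python3 t.py
```

```text
tip jig mm [-38.9 -60.5  68.4] 12.1 [ 6.6  2.7 -3.5]
```

```bash
python3 t.py; python3 look.py pics/l4.png
```

```text
tip jig mm [-38.9 -60.5  68.4] 12.1 [ 6.6  2.7 -3.5]
```

View pics/l4.png

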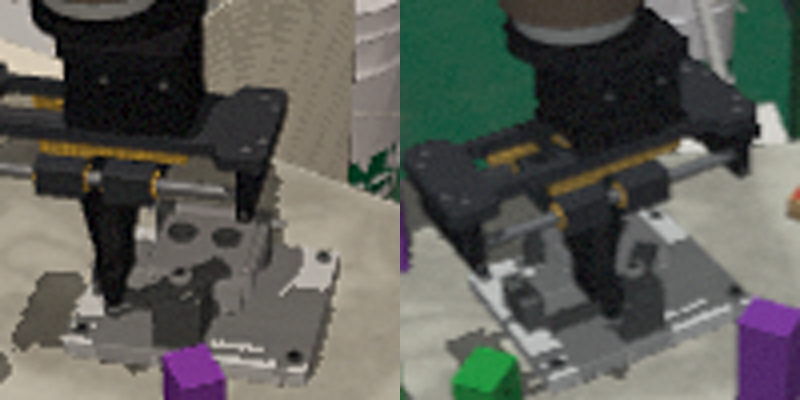

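Emit:
{"op": "arm_command", "data": {"deltas": [[0, 0, 0, 0, 0, 0, 1], [0, 0, 0, 0, 0, 0, 1]]}}

```text
time_s: 12.37
tcp_pos: [0.4953, -0.2106, 0.0873]
ee_rot: [[-0.376, -0.927, 0.007], [-0.927, 0.376, -0.001], [-0.001, -0.007, -1.0]]
wrist_force: [5.1, 0.5, -1.9]
gripper_width: 0.002
gripper_force: 2.4
```

```bash
python3 t.py
```

```text
tip jig mm [-38.9 -60.3  68.3] 12.3667 [ 5.1  0.5 -1.9]
```

Emit:
{"op": "arm_command", "data": {"deltas": [[0, 0, 0, -1, 0, 0, 1], [0, 0, 0, -2, 0, 0, 1], [0, 0, 0, -2, 0, -2, 1], [0, 0, 0, -2, 0, -6, 1], [0, 0, 0, -2, 0, -8, 1], [0, 0, 0, -2, 0, -8, 1], [0, 0, 0, -2, 0, -8, 1]]}}

```text
time_s: 12.95
tcp_pos: [0.5, -0.191, 0.1677]
ee_rot: [[-0.376, -0.927, 0.002], [-0.927, 0.376, 0.0], [-0.001, -0.002, -1.0]]
wrist_force: [0.3, -1.0, -0.2]
gripper_width: 0.002
gripper_force: 0.0
```

```bash
python3 t.py; cat > scan.py <<'E'
from h import *
p=np.load('p.npy');a=np.linspace(0,2*np.pi,12,endpoint=False)
cs=[(n,capture(n)) for n in('wrist','side')]
for th in np.arange(-.1,1.8,.1):
    x,y=-5-45*np.sin(th),-46-45*np.cos(th);P=[(x+r*np.cos(b),y+r*np.sin(b),84) for b in a for r in(2,5)]
    o=[]
    for n,c in cs:
        g=cv2.cvtColor(c['pixels'],cv2.COLOR_BGR2GRAY);q=proj(c,J(p,P)).round().astype(int)
        k=(q[:,0]>=0)&(q[:,0]<512)&(q[:,1]>=0)&(q[:,1]<384)
        o.append(round(g[q[k,1],q[k,0]].mean(),0) if k.any() else -1)
    print(round(th,1),o,end='; ')
E
python3 scan.py
```

```text
tip jig mm [-42.  -40.4 148.7] 12.95 [ 0.3 -1.  -0.2]
-0.1 [np.float64(176.0), np.float64(85.0)]; 0.0 [np.float64(176.0), np.float64(89.0)]; 0.1 [np.float64(174.0), np.float64(96.0)]; 0.2 [np.float64(173.0), np.float64(102.0)]; 0.3 [np.float64(171.0), np.float64(109.0)]; 0.4 [np.float64(173.0), np.float64(100.0)]; 0.5 [np.float64(176.0), np.float64(65.0)]; 0.6 [np.float64(144.0), np.float64(40.0)]; 0.7 [np.float64(77.0), np.float64(31.0)]; 0.8 [np.float64(59.0), np.float64(40.0)]; 0.9 [np.float64(97.0), np.float64(47.0)]; 1.0 [np.float64(188.0), np.float64(44.0)]; 1.1 [np.float64(221.0), np.float64(61.0)]; 1.2 [np.float64(220.0), np.float64(79.0)]; 1.3 [np.float64(218.0), np.float64(84.0)]; 1.4 [np.float64(218.0), np.float64(110.0)]; 1.5 [np.float64(199.0), np.float64(136.0)]; 1.6 [np.float64(135.0), np.float64(140.0)]; 1.7 [np.float64(82.0), np.float64(145.0)];
```

The knob is at θ ≈ 0.77, jig (-36,-78), as planned. I'll finish the swing from its -x side.

Emit:
{"op": "arm_command", "data": {"deltas": [[0, 0, 0, 2, 1.2, 0, 1], [0, 0, 0, 4.5, 2.4, 0, 1], [0, 0, 0, 4.5, 2.4, 2, 1], [0, 0, 0, 4.5, 2.4, 5, 1], [0, 0, 0, 4.5, 2.4, 8.2, 1], [0, 0, 0, 4.5, 2.4, 8.2, 1], [0, 0, 0, 4.5, 2.4, 8.2, 1]]}}

```text
time_s: 13.63
tcp_pos: [0.4587, -0.224, 0.0825]
ee_rot: [[-0.376, -0.926, -0.007], [-0.926, 0.376, 0.001], [0.002, 0.007, -1.0]]
wrist_force: [0.3, 0.2, 0.9]
gripper_width: 0.004
gripper_force: 0.0
```

```bash
python3 t.py
```

```text
tip jig mm [-67.5 -86.7  63.5] 13.6333 [0.3 0.2 0.9]
```

Emit:
{"op": "arm_command", "data": {"deltas": [[0, 0, 0, 0, -0.7, 0, 1], [0, 0, 0, 0, -1.3, 0, 1], [0, 0, 0, 0, -1.9, 0, 1], [0, 0, 0, 0, -2.4, 0, 1], [0, 0, 0, 0, -2.9, 0, 1], [0, 0, 0, 0, -3.3, 0, 1], [0, 0, 0, 0, -3.7, 0, 1], [0, 0, 0, 0, -4.0, 0, 1]]}}

```text
time_s: 14.3
tcp_pos: [0.499, -0.2396, 0.0852]
ee_rot: [[-0.376, -0.927, 0.002], [-0.927, 0.376, -0.0], [-0.0, -0.002, -1.0]]
wrist_force: [-1.9, 0.2, 0.1]
gripper_width: 0.007
gripper_force: 0.5
```

Emit:
{"op": "arm_command", "data": {"deltas": [[0, 0, 0, 0, -0.1, 0, 1], [0, 0, 0, 0, -0.2, 0, 1], [0, 0, 0, 0, -0.3, 0, 1], [0, 0, 0, 0, -0.4, 0, 1]]}}

```text
time_s: 14.63
tcp_pos: [0.5016, -0.2407, 0.0847]
ee_rot: [[-0.376, -0.927, 0.0], [-0.927, 0.376, -0.0], [-0.0, -0.0, -1.0]]
wrist_force: [-1.0, 0.5, 0.9]
gripper_width: 0.003
gripper_force: 0.4
```

```bash
python3 t.py;python3 scan.py
```

```text
tip jig mm [-21.5 -85.8  65.7] 14.6333 [-1.   0.5  0.9]
-0.1 [np.float64(32.0), np.float64(26.0)]; 0.0 [np.float64(32.0), np.float64(15.0)]; 0.1 [np.float64(35.0), np.float64(20.0)]; 0.2 [np.float64(39.0), np.float64(16.0)]; 0.3 [np.float64(37.0), np.float64(23.0)]; 0.4 [np.float64(33.0), np.float64(23.0)]; 0.5 [np.float64(41.0), np.float64(21.0)]; 0.6 [np.float64(56.0), np.float64(19.0)]; 0.7 [np.float64(60.0), np.float64(27.0)]; 0.8 [np.float64(58.0), np.float64(39.0)]; 0.9 [np.float64(51.0), np.float64(42.0)]; 1.0 [np.float64(51.0), np.float64(56.0)]; 1.1 [np.float64(51.0), np.float64(70.0)]; 1.2 [np.float64(51.0), np.float64(92.0)]; 1.3 [np.float64(51.0), np.float64(93.0)]; 1.4 [np.float64(58.0), np.float64(84.0)]; 1.5 [np.float64(70.0), np.float64(53.0)]; 1.6 [np.float64(66.0), np.float64(27.0)]; 1.7 [np.float64(50.0), np.float64(25.0)];
```

Now creep until the force shows the stop.

Emit:
{"op": "arm_command", "data": {"deltas": [[0, 0, 0, 0, -0.1, 0, 1], [0, 0, 0, 0, -0.2, 0, 1], [0, 0, 0, 0, -0.2, 0, 1]]}}

```text
time_s: 14.98
tcp_pos: [0.5027, -0.2414, 0.0844]
ee_rot: [[-0.377, -0.926, -0.001], [-0.926, 0.377, 0.0], [0.0, 0.002, -1.0]]
wrist_force: [-2.4, 0.9, 2.5]
gripper_width: 0.008
gripper_force: 1.2
```

Emit:
{"op": "arm_command", "data": {"deltas": [[0, 0, 0, 0, -0.1, 0, 1], [0, 0, 0, 0, -0.2, 0, 1], [0, 0, 0, 0, -0.2, 0, 1]]}}

```text
time_s: 15.23
tcp_pos: [0.5029, -0.2416, 0.0842]
ee_rot: [[-0.377, -0.926, -0.005], [-0.926, 0.377, 0.002], [0.0, 0.005, -1.0]]
wrist_force: [-6.0, 4.2, 4.2]
gripper_width: 0.008
gripper_force: 3.3
```

Emit:
{"op": "arm_command", "data": {"deltas": [[0, 0, 0, 0, -0.1, 0, 1], [0, 0, 0, 0, -0.2, 0, 1], [0, 0, 0, 0, -0.2, 0, 1]]}}

```text
time_s: 15.48
tcp_pos: [0.5031, -0.2418, 0.084]
ee_rot: [[-0.377, -0.926, -0.009], [-0.926, 0.377, 0.003], [0.001, 0.009, -1.0]]
wrist_force: [-7.7, 5.3, 7.7]
gripper_width: 0.006
gripper_force: 5.0
```

```bash
python3 t.py
```

```text
tip jig mm [-19.7 -86.2  65. ] 15.4833 [-7.7  5.3  7.7]
```

It's at the stop, with about 9 N of resistance. Retreat, rise and check.

Emit:
{"op": "arm_command", "data": {"deltas": [[0, 0, 0, 0, 2, 0, 1], [0, 0, 0, 0, 4.5, 0, 1], [0, 0, 0, 0, 4.5, -4, 1], [0, 0, 0, 0, 4.5, -8, 1], [0, 0, 0, -2, 6, -11, 1], [0, 0, 0, -2, 8, -13, 1], [0, 0, 0, -2, 10, -13, 1], [0, 0, 0, -2, 10, -13, 1]]}}

```text
time_s: 16.15
tcp_pos: [0.4204, -0.1859, 0.2164]
ee_rot: [[-0.376, -0.927, 0.005], [-0.927, 0.376, 0.001], [-0.002, -0.004, -1.0]]
wrist_force: [-1.1, 0.5, -0.2]
gripper_width: 0.004
gripper_force: 0.0
```

```bash
python3 t.py;python3 scan.py|cut -c1-400; python3 look.py pics/l5.png
```

```text
tip jig mm [-117.4  -66.2  197.4] 16.15 [-1.1  0.5 -0.2]
-0.1 [np.float64(107.0), np.float64(43.0)]; 0.0 [np.float64(53.0), np.float64(37.0)]; 0.1 [np.float64(41.0), np.float64(78.0)]; 0.2 [np.float64(39.0), np.float64(104.0)]; 0.3 [np.float64(58.0), np.float64(108.0)]; 0.4 [np.float64(82.0), np.float64(109.0)]; 0.5 [np.float64(96.0), np.float64(107.0)]; 0.6 [np.float64(121.0), np.float64(100.0)]; 0.7 [np.float64(153.0), np.float64(80.0)]; 0.8 [np.float
```

View pics/l5.png

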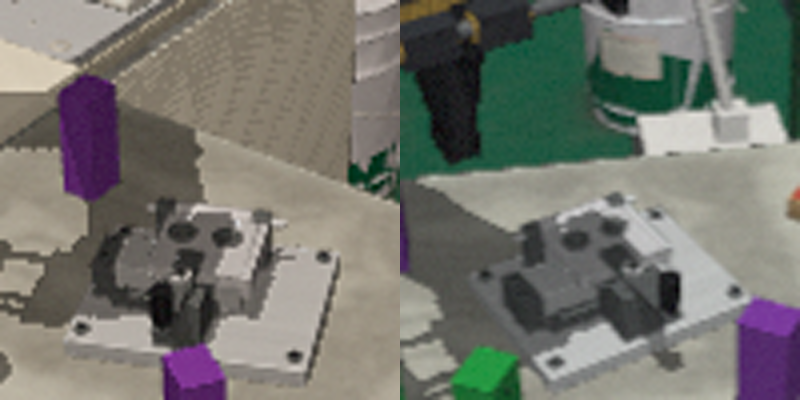

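The last picture shows the blank under the closed leaf (215,240), the latch nose over the leaf (185,265) and the knob swung fully to -y at (160,303). The side-view scan puts the knob at θ ≈ 0, and the robot is clear of everything.

```bash
python3 -c "
from station import finish_job;print(finish_job())"
```

```text
the job is handed in; nothing more can be done
None
```

I handed the job in after about 16 s of robot time: the blank lies flat and home against the stop, the leaf is fully down, and the latch is swung to its stop with its nose over the leaf; nothing else was touched, and the judge's verdict was not shown.

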